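# Snap a dust cap into a trolley-wheel hub with a cap driver

## Robot

A 6-joint arm with a two-finger parallel gripper is mounted at the origin on the work surface. World frame = base frame: x ahead of the robot, y to its left, z up, the work surface at z = 0. Lengths are in m, angles in rad, forces in N, time in s.
With the tool pointing down it reaches from about 0.35 to 0.975 m from the base axis. Payload 4.9 kg.
Tool frame: the origin (TCP) lies at the very end of the fingers, on their centre line; the grasp point (between the pads) lies 19 mm behind it; z points along the fingers, y is the line along which they close (so a half turn about z gives the same grasp; the last joint's range is limited). The gripper opens to 85 mm and grips with 20 to 120 N. Pads are 22 mm wide; open, the fingers measure 114 mm over their backs; the gripper's body (76 mm by 85 mm) begins 54 mm behind the grasp point. The pads swing forward as they close: fully open they stand 13 mm farther back than shut.
Start: joints at [-0.119, 0.053, 1.613, -0, 1.476, -0.119], TCP at [0.625, 0, 0.231] pointing down, gripper open.
Joint ranges: [-3.01, 3.01], [-1.01, 2.22], [0.06, 2.58], [-1.02, 4.17], [0.09, 2.62], [-3.14, 3.14]. Speed limits (rad/s): [2.57, 2.57, 3.14, 3.14, 3.14, 3.14].

## Interface

Orientations are given as a rotation vector (axis times angle).
In Python, from cell import monitor, optics, ctrl, spotter gives the robot as it stands.
- The arm moves only by the shell command python3 -m creep 'ROWS'. ROWS is JSON, a list that holds one entry, the list of rows, each a list of 7 numbers: the shift along the tool's x, y, z as a fraction of full scale, then the turn, a rotation vector about the tool's x, y, z as a fraction of full scale, then the closure, from 0 (fully open) to 1 (shut). A call has 1 to 20 rows; each row is the pose to reach, as a shift and turn from the pose commanded when the call began, along the tool's axes at that moment, turning the shorter way round; what a row does not reach only later rows make up. Full scale, the value 1, is 250 mm for a shift and pi rad for a turn. A row lasts 1/10 s, in which the tool goes at most 50 mm and 8.59 degrees, less where a joint would pass 70% of its speed; a pose out of reach is approached as far as the arm can. A call with a number of a shift or a turn outside -1 to 1 is refused whole. A call with a gripper value outside its range is refused whole. The fingers move at their own pace and stop on an object; the grip force is fixed at half the most. Time passes only in rows, so rows that repeat a pose let the fingers close. It gives the time, the measured TCP pose, the force, the opening and the grip force at its end, in the units of the state.
- monitor.sense(): the state, without advancing time (a new reading comes with each control period).
- optics.grab_frame(name): name is "scene" or "side" or "wrist"; returns a dict with "image" (420x560x3 uint8, red, green, blue), "intrinsics" (3x3 intrinsics, pixels), "origin" and "orientation" of the camera in the world. Camera axes: x right, y down, z forward; pixel columns grow to the right and rows downward; lengths in m; the calibration is good to about 2 mm. A picture is of the moment at which its call begins. There is no depth.
- ctrl.close_job(): hands the job in; it is judged then, once.
Trained networks look in the newest picture that a camera, given by its name, has taken for a name from the list of things; names that differ only in an ending like _2 or _b are one class to them, and where a whole thing is asked for, a point or a joint stands for the part that bears it (a point fixed in the world has none). Each returns a list of dicts, best first, with "confidence" (0 to 1); they miss things now and then, are a little off and sometimes report something else, mostly with a low value. They report only what shows in the picture. A call takes as long as a camera call.
- spotter.boxes_of(camera, thing): "uv" ([column, row] in pixels, amid what is visible of it).
- spotter.regions_of(camera, thing): "region" (420x560 bool, what is visible of it) and "uv" ([column, row] in pixels, amid what is visible of it).
The state is a dict: "clock": time; "q": joint angles; "dq": joint speeds; "effort": joint torques, N m; "position": TCP position; "ee_rot": TCP orientation; "ft_force": force on the tool from outside, world axes, zero at the start; "ft_torque": the same for the moment, N m; "grip_width": finger opening in m; "grasp_force": force on a finger pad.
Only numpy, scipy, OpenCV 4.12 (cv2) and the standard library are available. Lean on these libraries where they do the work, as an engineer would, in place of code of your own. Each camera call takes 0.05 s, during which the arm holds its last target. There are 200 camera calls.

## Task

Finish the trolley wheel lying on the counter: set the green dust cap, skirt down, in the mouth of the wheel's hub and let go of it. Then take the red-handled driver and press the cap straight down with it, past the click, until it is firmly home with its flange flat on the hub; the cap is brittle and the cushion under the wheel gives, so go by the push you feel, never strike or overpress it, and don't push it in with the gripper itself. Finally stand the driver upright on the counter again and leave the other goods where they are.

Things in the scene. Friction and masses are not known exactly. Their poses are not given: they have to be found in the camera images.
- wheel: Trolley wheel, about 2 kg, black tyre and yellow rim, 200 mm across, lying flat. Origin: centre of its underside, 4 to 20 mm above the counter; z up its axis. Tyre top at 50 mm, hub top at 58 mm above the origin. It cannot slide or tip, but its cushion is springy: pushed down slowly, the wheel sinks about 1 mm per 1.8 N and goes solid after 1 to 9 mm, which differs; let go, it rises again.
- cushion: Fixed black round rubber cushion under the wheel, 176 mm across, mostly hidden. Origin: centre of its underside.
- hub_mouth (a point): Centre of the round recess in the wheel's hub, in the plane of the hub's flat top face, 58 mm above the wheel's underside; z up. The hub boss is 68 mm across; the recess is 49 mm across and 28 mm deep with a ball bearing at the bottom.
- catch_ring (a point): Point on the recess's axis, 10 mm below the hub's face, level with six rounded steel spring catches that stick out 4.5 mm from its wall. A cap laid in the mouth rests on them 6 mm proud. They resist with about 9 to 15 N until its bead snaps by, the push then drops, and rises again with the flange down on the hub's face. Firmly home: pressed there with over 12 N. Over 30 N cracks the cap.
- cap: Green plastic dust cap, about 35 g, lying skirt down in the tray. Round: flange on top 56 mm across and 5 mm thick, below it a skirt 18 mm deep, 39 mm across with a 44 mm bead that tapers to 36 mm at the bottom; 23 mm high overall. Origin: centre of the skirt's underside; z up through the flange. Seated, its origin is 18 mm below hub_mouth and its top 5 mm above it.
- tray: Shallow fixed grey plastic tray, 150 x 150 mm, floor 3 mm thick, rim 8 mm high, on which the cap lies. Origin: centre of its underside.
- driver: Cap driver, about 0.28 kg, standing upright on the counter: steel pressing disc 44 mm across and 14 mm high below, straight red round handle 28 mm across above it, 100 mm high overall. Origin: centre of the flat underside of the disc, which is the pressing face; z up the handle.
- carton: Bystander: blue carton, 70 x 70 x 35 mm. Origin: centre of its underside.
- grease_tin: Bystander: white and blue tin, 68 mm across, 42 mm high. Origin: centre of its underside.
- spare_bearing: Bystander: loose steel ball bearing, 47 mm across, 14 mm high, lying flat. Origin: centre of its underside.
- wrench: Bystander: steel wrench, 170 mm long, lying flat. Origin: middle of its length, on its underside; x along it.

How it is judged:
On the way, in this order (a step that is already met when the one before it is completed fails the run):
1. the cap stands in the hub's mouth, let go, still proud of its seat on the catches (horizontal distance between cap and hub_mouth below 0.005 m and angle between cap's own z axis and vertical below 0.3 rad and z of cap in the frame of hub_mouth between -0.0145 and -0.006 m and contact force between the fingers and cap below 0.1 N), for 0.2 s.
2. the driver presses the cap firmly, with over 12 N, down on its seat (z of cap in the frame of hub_mouth below -0.0165 m and contact force between driver and cap above 12 N), for 0.1 s.
At the end, for the whole second after the job is handed in: The cap sits fully down on the hub (within 1.5 mm of its seat, centred within 3 mm, level within 0.06 rad) and the driver stands upright and still on the counter (underside below 2.5 mm, tilt under 0.06 rad) (z of cap in the frame of hub_mouth below -0.0165 m and horizontal distance between cap and hub_mouth below 0.003 m and angle between each of cap, driver's own z axis and vertical below 0.06 rad and height (world z) of driver below 0.0025 m and linear speed of driver below 0.02 m/s); the robot touches nothing.
It fails at once if the driver presses or strikes the cap with more than 30 N: it cracks (contact force between driver and cap above 30 N).
It fails at once if the gripper itself pushes the cap down past the catches (contact force between the fingers and cap above 0.5 N and horizontal distance between cap and hub_mouth below 0.01 m and z of cap in the frame of hub_mouth below -0.0145 m).
It fails at once if another article is shoved more than 30 mm (distance of any of carton, grease_tin, spare_bearing, wrench from where it was at the start of the episode above 0.03 m).
It also fails if it takes over 58 s, if anything falls off the work surface, if the arm or the gripper's body presses on something with over 40 N, if the wrist force passes 120 N, or if a joint passes its speed limit or range.

## Working session

There is one attempt and no reset: what is moved stays moved. The work goes in short steps, Python scripts to look and compute and a shell command to move; the robot and the scene stay as the last step left them, time stands still between calls to the robot, and variables do not carry over. Pictures are saved under pics/ and viewed, at most 11 in all, crops included, and the job is handed in when it is done.

```bash
mkdir -p pics; cat > h.py <<'E'
import numpy as np,cv2
from scipy.spatial.transform import Rotation as R
from cell import monitor,optics,ctrl,spotter
def rot(o):
    o=np.array(o,float)
    return o if o.shape==(3,3) else (R.from_rotvec(o).as_matrix() if o.size==3 else R.from_quat(o).as_matrix())
def ray(f,uv):
    d=rot(f["orientation"])@np.linalg.inv(np.array(f["intrinsics"]))@np.array([uv[0],uv[1],1.]);return np.array(f["origin"]),d/np.linalg.norm(d)
def tri(rs):
    A=sum(np.eye(3)-np.outer(d,d) for o,d in rs);b=sum((np.eye(3)-np.outer(d,d))@o for o,d in rs)
    return np.linalg.solve(A,b)
def atz(f,uv,z):
    o,d=ray(f,uv);return o+d*(z-o[2])/d[2]
def save(f,n):cv2.imwrite("pics/"+n,cv2.cvtColor(f["image"],cv2.COLOR_RGB2BGR))
E
python3 - <<'E'
from h import *
F={c:optics.grab_frame(c) for c in("scene","side","wrist")}
s=monitor.sense();print(s)
for c in F:
    print(c,F[c]["origin"],F[c]["orientation"]); save(F[c],c+"0.png")
for t in("wheel","hub_mouth","cap","driver","tray","carton","grease_tin","spare_bearing","wrench"):
    rs=[]
    for c in F:
        r=spotter.boxes_of(c,t)[:1]
        if r: print(t,c,np.round(r[0]["uv"]),round(r[0]["confidence"],2),np.round(atz(F[c],r[0]["uv"],.03),3)); rs.append(ray(F[c],r[0]["uv"]))
    if len(rs)>1: print("  tri",np.round(tri(rs),3))
im=np.hstack([cv2.resize(F[c]["image"],(400,300)) for c in("scene","side")])
im=np.vstack([im,np.hstack([cv2.resize(F["wrist"]["image"],(400,300)),np.zeros((300,400,3),np.uint8)])])
save({"image":im},"all0.png")
E
```

```text
{'clock': 0.15, 'q': array([-1.19007819e-01,  5.31835768e-02,  1.61398536e+00, -1.34587695e-07,
        1.47601651e+00, -1.18983080e-01]), 'dq': array([ 0.00109366, -0.00238575, -0.00498279, -0.00024152,  0.00058403,
       -0.00032418]), 'effort': array([ 5.10442842e-04, -3.94241810e+01, -3.70721948e+01, -1.15854355e-04,
        4.61802789e-03,  5.00508997e-05]), 'position': array([6.24506579e-01, 5.44912642e-05, 2.30354819e-01]), 'ee_rot': array([-2.22058340e+00, -2.22052850e+00,  1.54616307e-03]), 'ft_force': array([-0.35460011,  0.03753292,  0.12265586]), 'ft_torque': array([-0.02499866,  0.07237656,  0.00187796]), 'grasp_force': 0.0, 'grip_width': 0.08535542504355019}
scene [ 1.17501088 -0.49957216  0.55612016] [-1.97677366 -0.89148864  0.49787846]
side [0.41071574 1.014998   0.74152837] [-0.2825082   2.65400936 -1.47420367]
wrist [0.62437518 0.07014173 0.37213918] [ 2.86127240e+00  9.30684490e-04 -2.01317765e-03]
wheel scene [256. 213.] 0.96 [ 0.515 -0.02   0.03 ]
wheel wrist [193. 207.] 0.62 [ 0.522 -0.021  0.03 ]
  tri [ 0.521 -0.022  0.033]
hub_mouth scene [256. 214.] 0.86 [
[... 542 characters left out ...]
.64 [ 0.52  -0.044  0.03 ]
tray wrist [200. 338.] 0.76 [ 0.517 -0.206  0.03 ]
  tri [ 0.499 -0.253 -0.046]
carton scene [254. 300.] 0.64 [ 0.75  -0.207  0.03 ]
carton wrist [357. 335.] 0.73 [ 0.73  -0.199  0.03 ]
  tri [ 0.737 -0.203  0.019]
grease_tin scene [393. 221.] 0.76 [0.765 0.212 0.03 ]
grease_tin side [218. 280.] 0.6 [0.741 0.233 0.03 ]
grease_tin wrist [397.   5.] 0.97 [0.741 0.187 0.03 ]
  tri [0.753 0.209 0.014]
spare_bearing scene [362. 169.] 0.55 [0.532 0.381 0.03 ]
spare_bearing side [307. 366.] 0.78 [0.487 0.44  0.03 ]
  tri [0.494 0.423 0.005]
wrench scene [ 92. 298.] 0.86 [ 0.543 -0.433  0.03 ]
wrench side [341. 178.] 0.49 [ 0.505 -0.369  0.03 ]
  tri [ 0.509 -0.429  0.   ]
```

View pics/all0.png

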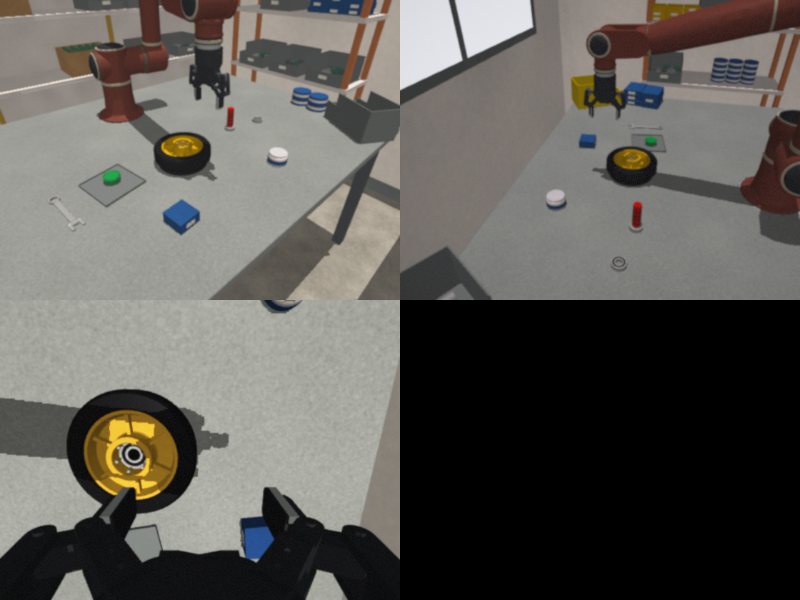

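The overview shows the wheel at scene (180,152), the cap in the tray at (112,177), the red driver at (230,118), and the bystanders. I go over the hub for a close look first, since it is on the way to the cap.

```bash
python3 -m creep '[[[-0.08,-0.42,0,0,0,0,0],[-0.08,-0.42,0,0,0,0,0],[-0.08,-0.42,0,0,0,0,0],[-0.08,-0.42,0,0,0,0,0],[-0.08,-0.42,0,0,0,0,0],[-0.08,-0.42,0,0,0,0,0]]]'
python3 - <<'E'
from h import *
f=optics.grab_frame("wrist");print(monitor.sense()["position"],monitor.sense()["ee_rot"],f["origin"],f["intrinsics"])
for t in("hub_mouth","wheel","catch_ring"):
  for r in spotter.boxes_of("wrist",t)[:2]:print(t,r["uv"],r["confidence"],atz(f,r["uv"],.068))
save(f,"hub1.png");np.savez("hub1.npz",**f)
E
```

```text
clock: 2.1
position: [0.5213, -0.02, 0.2321]
ee_rot: [2.22, 2.221, 0.001]
ft_force: [0.6, 0.2, 0.3]
grip_width: 0.0853
grasp_force: 0.0
[ 0.52119868 -0.01996623  0.23190735] [2.22047145e+00 2.22133315e+00 9.32148138e-04] [0.52074006 0.05014176 0.37401588] [[297.82859733   0.         278.68134383]
 [  0.         297.82859733 213.30082166]
 [  0.           0.           1.        ]]
hub_mouth [277.8, 191.3] 0.55 [ 0.52041382 -0.01410902  0.068     ]
hub_mouth [276.5, 193.6] 0.21 [ 0.51904952 -0.01656887  0.068     ]
wheel [276.7, 192.5] 0.7 [ 0.51926068 -0.01539124  0.068     ]
catch_ring [276.7, 193.1] 0.6 [ 0.51925997 -0.01603324  0.068     ]
```

View pics/hub1.png

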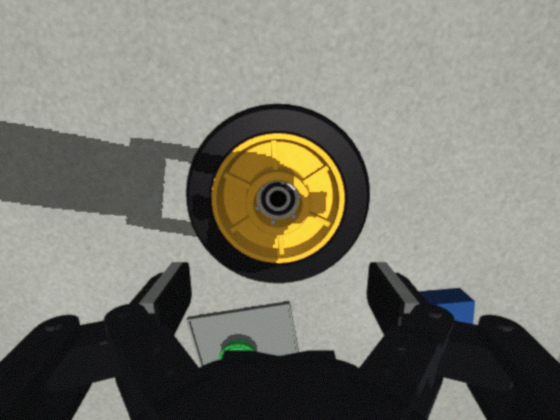

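The tyre's ellipse spans columns 187–370 and rows 104–283, centred at about (278,193). The bearing shows at (278,199). I'll take a second view of it on the way to the cap, then look at the cap.

```bash
python3 -m creep '[[[-0.4,-0.1,0,0,0,0,0],[-0.4,-0.1,0,0,0,0,0],[-0.4,-0.1,0,0,0,0,0],[-0.4,-0.1,0,0,0,0,0],[-0.4,-0.1,0,0,0,0,0]]]'
cat > w.py <<'E'
from h import *
f=optics.grab_frame("wrist");np.savez("hub2.npz",**f);print(monitor.sense()["position"])
def tyre(f):
    g=cv2.cvtColor(f["image"],cv2.COLOR_RGB2HSV)
    m=((g[...,0]>15)&(g[...,0]<32)&(g[...,1]>170)&(g[...,2]>60)).astype(np.uint8)
    m=cv2.morphologyEx(m,cv2.MORPH_CLOSE,np.ones((9,9)))
    c=max(cv2.findContours(m,0,2)[0],key=cv2.contourArea);return cv2.fitEllipse(cv2.convexHull(c))
a=dict(np.load("hub1.npz"))
ea,eb=tyre(a),tyre(f);print(ea,eb,"tri rim",tri([ray(a,ea[0]),ray(f,eb[0])]))
for t in("hub_mouth","catch_ring","wheel"):
  for r in spotter.boxes_of("wrist",t)[:2]:print(t,r["uv"],r["confidence"])
# bearing circle: dark/grey blob
for n,g in(("a",a),("b",f)):
    e=tyre(g)[0];u,v=map(int,e);cr=g["image"][v-32:v+38,u-35:u+35]
    save({"image":cv2.resize(cr,(400,400),interpolation=cv2.INTER_CUBIC)},f"cr{n}.png");print(u-35,v-32)
save({"image":np.hstack([cv2.cvtColor(cv2.imread(f"pics/cr{n}.png"),cv2.COLOR_BGR2RGB) for n in"ab"])},"crab.png")
E
python3 w.py
```

```text
clock: 2.8
position: [0.4953, -0.1194, 0.2312]
ee_rot: [-2.221, -2.222, -0.001]
ft_force: [0.4, 0.0, 0.6]
grip_width: 0.0854
grasp_force: 0.0
[ 0.49534756 -0.11906473  0.23124896]
((277.86383056640625, 197.574951171875), (130.8964080810547, 134.22848510742188), 94.02872467041016) ((304.5253601074219, 97.77493286132812), (147.337890625, 157.19549560546875), 9.576997756958008) tri rim [ 0.52028682 -0.02154377  0.06476259]
hub_mouth [305.7, 94.6] 0.75
catch_ring [303.9, 94.9] 0.56
wheel [305.5, 96.4] 0.78
242 165
269 65
```

View pics/crab.png

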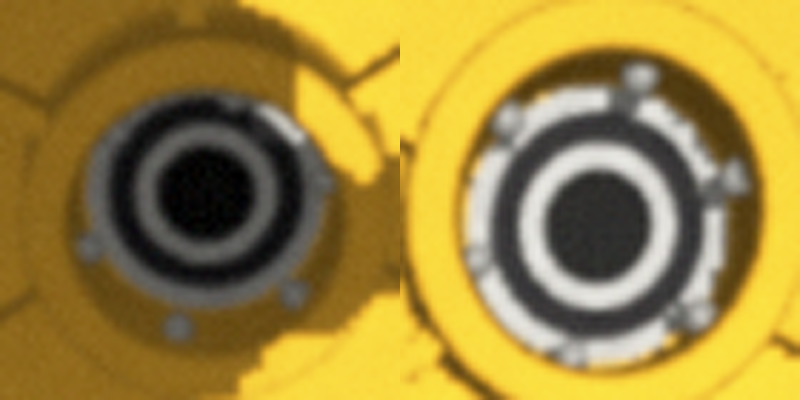

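The recess edge is clear. In the first crop its centre is at about (205,219), and in the second about (211,209).

```bash
python3 -m creep '[[[-0.58,-0.12,0.2,0,0,0,0],[-0.58,-0.12,0.2,0,0,0,0],[-0.58,-0.12,0.2,0,0,0,0],[-0.58,-0.12,0.2,0,0,0,0],[-0.58,-0.12,0.2,0,0,0,0],[-0.58,-0.12,0.2,0,0,0,0]]]'
python3 - <<'E'
from h import *
a=dict(np.load("hub1.npz"));b=dict(np.load("hub2.npz"))
pa=(242+205/5.714-.5,165+219/5.714-.5);pb=(269+211.5/5.714-.5,65+209/5.714-.5)
print("hub",tri([ray(a,pa),ray(b,pb)]),atz(a,pa,.068),atz(b,pb,.068))
f=optics.grab_frame("wrist");s=monitor.sense();print(s["position"])
sd=optics.grab_frame("side");sc=optics.grab_frame("scene")
rs=[]
for c,g in(("wrist",f),("side",sd),("scene",sc)):
  for r in spotter.regions_of(c,"cap")[:1]:
    m=r["region"].astype(np.uint8);e=cv2.minEnclosingCircle(np.argwhere(m)[:,::-1].astype(np.float32))
    print(c,r["uv"],r["confidence"],e,atz(g,r["uv"],.02)); rs.append(ray(g,r["uv"]))
    print(tri(rs) if len(rs)>1 else"")
save(f,"cap1.png")
E
```

```text
clock: 3.6
position: [0.4656, -0.2641, 0.1818]
ee_rot: [2.22, 2.222, 0.001]
ft_force: [-0.3, 0.4, 0.5]
grip_width: 0.0853
grasp_force: 0.0
hub [ 0.52017554 -0.0251705   0.07369914] [ 0.51996484 -0.02654375  0.068     ] [ 0.52085657 -0.0247617   0.068     ]
[ 0.46581695 -0.26390555  0.18208833]
wrist [273.6, 205.7] 0.66 ((276.4751892089844, 201.69320678710938), 26.823314666748047) [ 0.460198   -0.27312874  0.02      ]

side [351.3, 197.5] 0.51 ((351.3928527832031, 196.4017791748047), 7.773319244384766) [ 0.45934395 -0.25973817  0.02      ]
[ 0.45999879 -0.27544984  0.01110342]
scene [157.1, 251.2] 0.78 ((155.5, 246.0), 12.855060577392578) [ 0.47934987 -0.27275496  0.02      ]
[ 0.46152695 -0.27205901  0.01102497]
```

View pics/cap1.png

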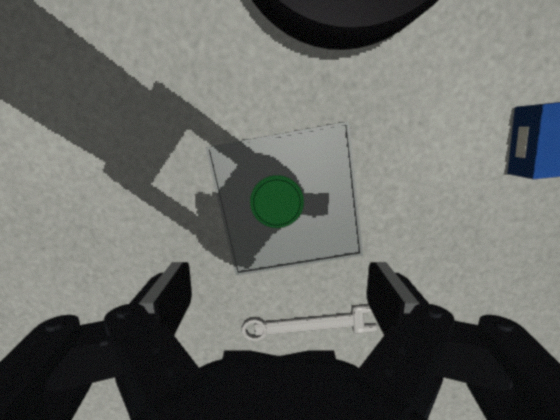

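The cap's top face is centred at about (277.5,201.5), radius 27. The wrench and carton are well clear of it. I descend halfway and look again.

```bash
python3 -m creep '[[[-0.014,-0.006,0.33,0,0,0,0],[-0.014,-0.006,0.33,0,0,0,0],[-0.014,-0.006,0.33,0,0,0,0],[-0.014,-0.006,0.33,0,0,0,0]]]'
cat > c.py <<'E'
from h import *
f=optics.grab_frame("wrist");s=monitor.sense();print(s["position"],s["ee_rot"])
g=cv2.cvtColor(f["image"],cv2.COLOR_RGB2HSV)
m=((g[...,0]>45)&(g[...,0]<80)&(g[...,1]>120)).astype(np.uint8)
c=max(cv2.findContours(m,0,2)[0],key=cv2.contourArea);(u,v),r=cv2.minEnclosingCircle(c);e=cv2.fitEllipse(cv2.convexHull(c))
print((u,v),r,e)
print("top",atz(f,e[0],.026),atz(f,e[0],.02)); print("dist from size",298*.028/(max(e[1])/2),"cam z",f["origin"])
E
python3 c.py
```

```text
clock: 4.3
position: [0.4636, -0.2682, 0.0991]
ee_rot: [-2.221, -2.221, -0.0]
ft_force: [-0.5, 0.3, 0.6]
grip_width: 0.0856
grasp_force: 0.0
[ 0.46453037 -0.26900454  0.10071387] [2.21930331e+00 2.21994841e+00 5.84226336e-04]
(278.87420654296875, 221.50942993164062) 36.15663146972656 ((278.7881164550781, 221.62445068359375), (69.16957092285156, 72.14505004882812), 83.90145874023438)
top [ 0.46340801 -0.26658946  0.026     ] [ 0.46341156 -0.26849858  0.02      ]
dist from size 0.23131178076258146 cam z [ 0.46328087 -0.19815238  0.2410854 ]
```

```bash
python3 -m creep '[[[0.004,-0.002,0.2,0,0,0,0],[0.004,-0.002,0.3,0,0,0,0],[0.004,-0.002,0.348,0,0,0,0],[0.004,-0.002,0.348,0,0,0,0],[0.004,-0.002,0.348,0,0,0,0.3],[0.004,-0.002,0.348,0,0,0,1],[0.004,-0.002,0.348,0,0,0,1],[0.004,-0.002,0.348,0,0,0,1],[0.004,-0.002,0.348,0,0,0,1],[0.004,-0.002,0.348,0,0,0,1]]]'

```

```text
clock: 5.35
position: [0.465, -0.269, 0.0151]
ee_rot: [2.218, 2.218, 0.001]
ft_force: [-2.1, 1.2, 7.0]
grip_width: 0.0525
grasp_force: 61.4
```

```bash
python3 -m creep '[[[0,0,-0.1,0,0,0,1],[0,0,-0.3,0,0,0,1],[0,0,-0.42,0,0,0,1],[0,0,-0.42,0,0,0,1],[0,0,-0.42,0,0,0,1],[0,0,-0.42,0,0,0,1]]]'
python3 - <<'E'
from h import *
F={c:optics.grab_frame(c) for c in("scene","side","wrist")}
s=monitor.sense();print(s["position"],s["grip_width"],s["grasp_force"],s["ft_force"])
im=[]
w=F["wrist"]["image"][200:420,100:460]
for c in("scene","side"):
  f=F[c];p=np.array(s["position"]);K=np.array(f["intrinsics"]);q=K@(rot(f["orientation"]).T@(p-np.array(f["origin"])));u,v=(q[:2]/q[2]).astype(int);print(c,u,v)
  im.append(cv2.resize(f["image"][v-50:v+30,u-40:u+40],(400,400),interpolation=cv2.INTER_CUBIC))
im=np.vstack([np.hstack(im)[:, :],]);w=cv2.resize(w,(327,200))
w=np.hstack([w,np.zeros((200,473,3),np.uint8)])
save({"image":np.vstack([im,w])},"held.png")
E
```

```text
clock: 5.95
position: [0.4624, -0.267, 0.1159]
ee_rot: [-2.22, -2.22, 0.0]
ft_force: [0.1, 0.6, -0.9]
grip_width: 0.0525
grasp_force: 62.8
[ 0.46208154 -0.26680931  0.11506802] 0.052455390133292146 62.819355726242065 [0.61139525 0.30217573 0.03486588]
scene 148 211
side 353 170
```

View pics/held.png

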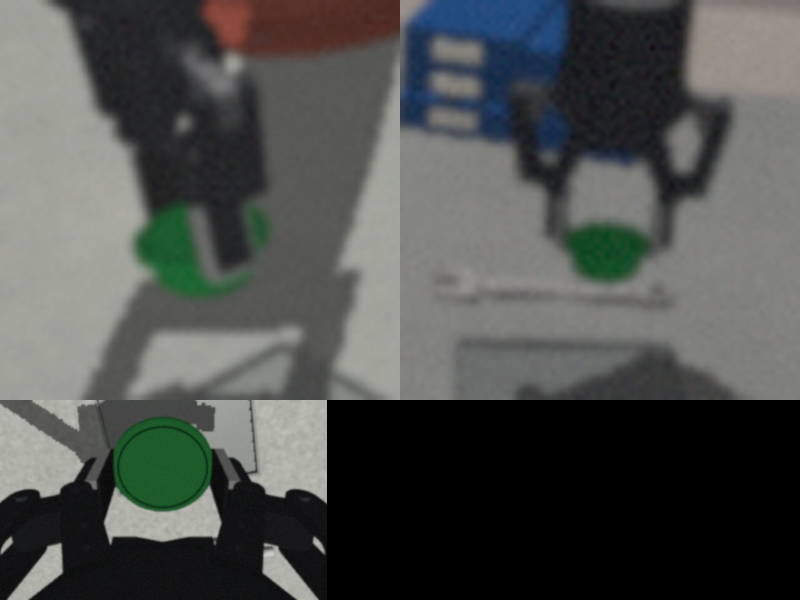

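The cap is held level, and it looks slightly off the pad centre along y. I measure its offset in the grip.

```bash
cat >> c.py <<'E'
z=s["position"][2]+.011
print("held top",atz(f,e[0],z),"rel",atz(f,e[0],z)-s["position"], "z",z)
E
python3 c.py
```

```text
[ 0.46219509 -0.26692482  0.11522901] [-2.21946392e+00 -2.21945343e+00  6.44981073e-04]
(278.7830505371094, 271.42669677734375) 56.65090560913086 ((278.48724365234375, 270.0209045410156), (102.48170471191406, 112.7166976928711), 89.17823791503906)
top [ 0.46152145 -0.31347977  0.026     ] [ 0.46150611 -0.31650369  0.02      ]
dist from size 0.14805259860851522 cam z [ 0.46211241 -0.19698157  0.25715367]
held top [ 0.46177769 -0.26296576  0.12622901] rel [-0.0004174   0.00395906  0.011     ] z 0.12622900905740814
```

```bash
python3 -m creep '[[[0.1,0.05,-0.22,0,0,0,1],[0.4,0.15,-0.22,0,0,0,1],[0.668,0.232,-0.22,0,0,0,1],[0.668,0.232,-0.22,0,0,0,1],[0.668,0.232,-0.22,0,0,0,1],[0.668,0.232,-0.22,0,0,0,1],[0.668,0.232,-0.22,0,0,0,1],[0.668,0.232,-0.22,0,0,0,1]]]'
python3 - <<'E'
from h import *
f=optics.grab_frame("wrist");s=monitor.sense();print(s["position"]);np.savez("hub3.npz",**f)
r=spotter.boxes_of("wrist","hub_mouth")[0];print(r["uv"],r["confidence"]);u,v=map(int,r["uv"])
u0,v0=u-45,max(0,v-45);print(u0,v0)
cr=cv2.resize(f["image"][v0:v0+90,u0:u0+90],(720,720),interpolation=cv2.INTER_CUBIC)[60:660,:]
save({"image":cr},"hub3.png")
E
```

```text
clock: 6.95
position: [0.5205, -0.1017, 0.1713]
ee_rot: [-2.223, -2.219, 0.001]
ft_force: [-0.3, -0.1, -0.3]
grip_width: 0.0532
grasp_force: 63.0
[ 0.52054002 -0.10180341  0.17141772]
[278.8, 107.2] 0.65
233 62
```

View pics/hub3.png

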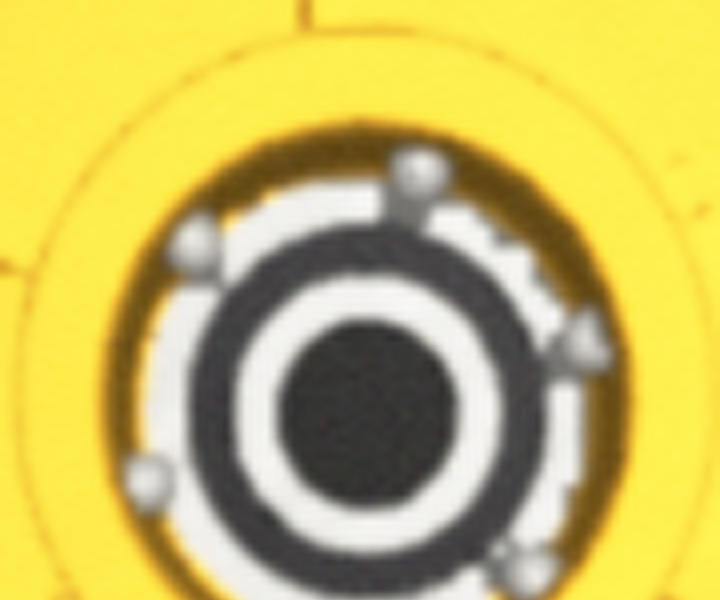

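The recess and five of the spring catches show clearly, with the recess centred at about column 367 of the crop. I fit the recess hole with OpenCV in this view and in view b.

```bash
python3 - <<'E'
from h import *
def hole(f,u,v):
    g=cv2.cvtColor(f["image"],cv2.COLOR_RGB2HSV)
    y=((g[...,0]>18)&(g[...,0]<34)&(g[...,1]>140)&(g[...,2]>190)).astype(np.uint8)
    cs,_=cv2.findContours(1-y,cv2.RETR_LIST,2)
    cs=[c for c in cs if cv2.pointPolygonTest(c,(u,v),False)>=0 and 400<cv2.contourArea(c)<8000]
    c=min(cs,key=cv2.contourArea);return cv2.fitEllipse(cv2.convexHull(c))
b=dict(np.load("hub2.npz"));c=dict(np.load("hub3.npz"))
eb=hole(b,305,100);ec=hole(c,279,112);print(eb,ec)
print(tri([ray(b,eb[0]),ray(c,ec[0])]))
a=dict(np.load("hub1.npz"));pa=(242+205/5.714-.5,165+219/5.714-.5)
print(tri([ray(a,pa),ray(b,eb[0]),ray(c,ec[0])]))
for n,f,e in(("b",b,eb),("c",c,ec)):
    print(n,[np.round(atz(f,e[0],z),4) for z in(.064,.070,.076)],"axis depth from size",298*.0245/(max(e[1])/2),f["origin"])
E
```

```text
((305.4105224609375, 101.2397232055664), (53.5435676574707, 57.161865234375), 10.224448204040527) ((278.4994201660156, 118.93777465820312), (65.59362030029297, 68.82138061523438), 0.39841198921203613)
[ 0.52022013 -0.02538209  0.07420867]
[ 0.52016867 -0.02530312  0.07314334]
b [array([ 0.5211, -0.0246,  0.064 ]), array([ 0.5206, -0.0251,  0.07  ]), array([ 0.5201, -0.0256,  0.076 ])] axis depth from size 0.25545002669400135 [ 0.49495239 -0.04937659  0.37323283]
c [array([ 0.5202, -0.0251,  0.064 ]), array([ 0.5202, -0.0252,  0.07  ]), array([ 0.5202, -0.0254,  0.076 ])] axis depth from size 0.21217243637753594 [ 0.52045776 -0.03163705  0.3132586 ]
```

```bash
python3 -m creep '[[[0.15,0,0,0,0,0,1],[0.29,0,0.1,0,0,0,1],[0.29,0,0.2,0,0,0,1],[0.29,0,0.286,0,0,0,1],[0.29,0,0.286,0,0,0,1],[0.29,0,0.286,0,0,0,1],[0.29,0,0.286,0,0,0,1]]]'
sed -i 's/^print("held.*/print("rel",atz(f,e[0],z)-s["position"], atz(f,e[0],z))/' c.py; python3 c.py; python3 -c "
from cell import monitor;print(monitor.sense()['ft_force'])"
```

```text
clock: 7.75
position: [0.5221, -0.0288, 0.102]
ee_rot: [2.221, 2.219, 0.002]
ft_force: [0.1, 0.2, 0.4]
grip_width: 0.0523
grasp_force: 63.0
[ 0.52218965 -0.02873662  0.10213905] [2.22067101 2.21869309 0.00260425]
(278.5, 270.44287109375) 56.3813591003418 ((278.5660095214844, 269.9570617675781), (104.3371810913086, 111.90311431884766), 90.48139953613281)
top [ 0.5219625  -0.06904045  0.026     ] [ 0.52197616 -0.07208111  0.02      ]
dist from size 0.1491290041530977 cam z [0.52146639 0.04139026 0.24390801]
rel [-0.00042554  0.00385621  0.011     ] [ 0.52176411 -0.02488041  0.11313905]
[-0.19013125 -0.10627498 -0.07207209]
```

```bash
python3 -m creep '[[[0,-0.005,0.04,0,0,0,1],[0,-0.005,0.08,0,0,0,1],[0,-0.005,0.092,0,0,0,1],[0,-0.005,0.092,0,0,0,1],[0,-0.005,0.092,0,0,0,1]]]'
python3 -m creep '[[[0,0,0.008,0,0,0,1],[0,0,0.016,0,0,0,1],[0,0,0.016,0,0,0,1]]]'

```

```text
clock: 8.3
position: [0.5196, -0.028, 0.0771]
ee_rot: [-2.221, -2.221, 0.001]
ft_force: [1.3, 0.6, 0.3]
grip_width: 0.0525
grasp_force: 63.1
clock: 8.6
position: [0.5203, -0.0276, 0.0738]
ee_rot: [2.221, 2.221, 0.002]
ft_force: [0.9, 2.4, 1.8]
grip_width: 0.0525
grasp_force: 63.2
```

```bash
python3 -m creep '[[[0.003,0,0.008,0,0,0,1],[0.003,0,0.008,0,0,0,1],[0.003,0,0.008,0,0,0,1]]]'

```

```text
clock: 8.9
position: [0.5204, -0.0274, 0.0721]
ee_rot: [2.22, 2.221, 0.001]
ft_force: [-0.1, 1.9, 5.2]
grip_width: 0.0524
grasp_force: 63.4
```

```bash
python3 -m creep '[[[0,0,-0.006,0,0,0,1],[0,0,-0.006,0,0,0,0.5],[0,0,-0.006,0,0,0,0],[0,0,-0.006,0,0,0,0],[0,0,-0.006,0,0,0,0],[0,0,-0.006,0,0,0,0],[0,0,-0.2,0,0,0,0],[0,0,-0.3,0,0,0,0],[0,0,-0.32,0,0,0,0],[0,0,-0.32,0,0,0,0],[0,0,-0.32,0,0,0,0]]]'
python3 - <<'E'
from h import *
f=optics.grab_frame("wrist");s=monitor.sense();print(s["position"],s["ft_force"])
g=cv2.cvtColor(f["image"],cv2.COLOR_RGB2HSV)
m=((g[...,0]>45)&(g[...,0]<80)&(g[...,1]>120)).astype(np.uint8)
c=max(cv2.findContours(m,0,2)[0],key=cv2.contourArea);e=cv2.fitEllipse(cv2.convexHull(c));print(e,f["origin"])
for z in(.078,.084,.090):print(atz(f,e[0],z))
np.savez("cap4.npz",**f)
sd=optics.grab_frame("side")
K=np.array(sd["intrinsics"]);q=K@(rot(sd["orientation"]).T@(np.array([.52,-.025,.075])-np.array(sd["origin"])));u,v=(q[:2]/q[2]).astype(int)
A=cv2.resize(f["image"][100:380,140:420],(400,400));B=cv2.resize(sd["image"][v-40:v+40,u-40:u+40],(400,400),interpolation=cv2.INTER_CUBIC)
save({"image":np.hstack([A,B])},"set1.png")
E
```

```text
clock: 10.0
position: [0.5187, -0.0271, 0.1495]
ee_rot: [-2.22, -2.22, 0.003]
ft_force: [-0.2, -0.0, 0.1]
grip_width: 0.0853
grasp_force: 0.0
[ 0.5183958  -0.02701057  0.14905483] [-0.24903047  0.04780294 -0.83858099]
((280.9979248046875, 224.4318084716797), (72.13004302978516, 74.58552551269531), 83.84040069580078) [0.5187358  0.0429598  0.29145855]
[ 0.51999313 -0.02716159  0.078     ]
[ 0.51995778 -0.02519059  0.084     ]
[ 0.51992244 -0.02321958  0.09      ]
```

View pics/set1.png

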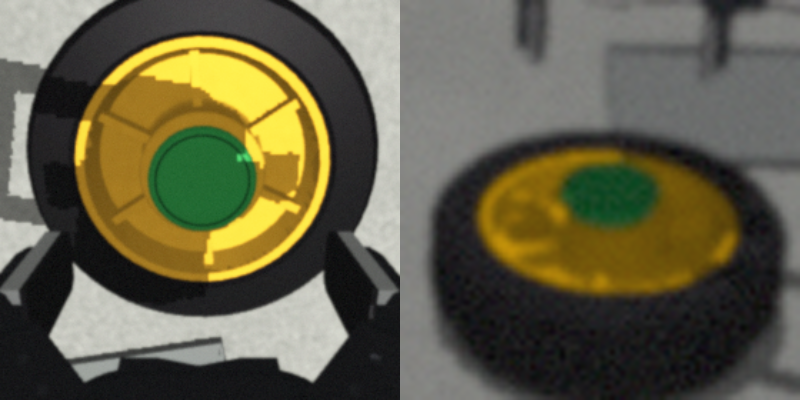

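The cap sits centred and level in the mouth and has been let go. Next is the driver.

```bash
python3 -m creep '[[[0,0,-0.15,0,0,0,0],[0.2,-0.05,-0.3,0,0,0,0],[0.4,-0.1,-0.32,0,0,0,0],[0.6,-0.15,-0.32,0,0,0,0],[0.8,-0.2,-0.32,0,0,0,0],[1,-0.22,-0.32,0,0,0,0],[1,-0.22,-0.32,0,0,0,0],[1,-0.22,-0.32,0,0,0,0],[1,-0.22,-0.32,0,0,0,0],[1,-0.22,-0.32,0,0,0,0]]]'
python3 - <<'E'
from h import *
f=optics.grab_frame("wrist");s=monitor.sense();print(s["position"])
def red(f):
    g=cv2.cvtColor(f["image"],cv2.COLOR_RGB2HSV);m=(((g[...,0]<8)|(g[...,0]>172))&(g[...,1]>170)&(g[...,2]>60)).astype(np.uint8)
    m[300:]=0
    return max(cv2.findContours(m,0,2)[0],key=cv2.contourArea)
c=red(f);print(cv2.boundingRect(c),cv2.minAreaRect(c))
for r in spotter.regions_of("wrist","driver")[:2]:print(r["uv"],r["confidence"],cv2.boundingRect(r["region"].astype(np.uint8)))
sc,sd=optics.grab_frame("scene"),optics.grab_frame("side")
rs=[]
for n,g in(("scene",sc),("side",sd),):
  r=spotter.regions_of(n,"driver")[0];b=cv2.boundingRect(r["region"].astype(np.uint8));print(n,r["uv"],b,atz(g,(b[0]+b[2]/2,b[1]+b[3]/2),.05));rs.append(ray(g,(b[0]+b[2]/2,b[1]+b[3]/2)))
print(tri(rs));save(f,"drv.png")
E
```

```text
clock: 11.1
position: [0.4647, 0.2217, 0.2305]
ee_rot: [-2.223, -2.22, 0.002]
ft_force: [1.2, -0.6, 0.3]
grip_width: 0.0852
grasp_force: 0.0
[0.4648884  0.22160556 0.23074885]
(262, 133, 29, 30) ((276.0, 147.5), (29.0, 28.0), 90.0)
[275.6, 142.7] 0.81 (259, 125, 37, 39)
scene [325.4, 169.7] (314, 150, 15, 34) [0.46704142 0.26724354 0.05      ]
side [329.9, 304.0] (322, 283, 18, 44) [0.45998471 0.28174918 0.05      ]
[0.46001136 0.27548585 0.04450014]
```

View pics/drv.png

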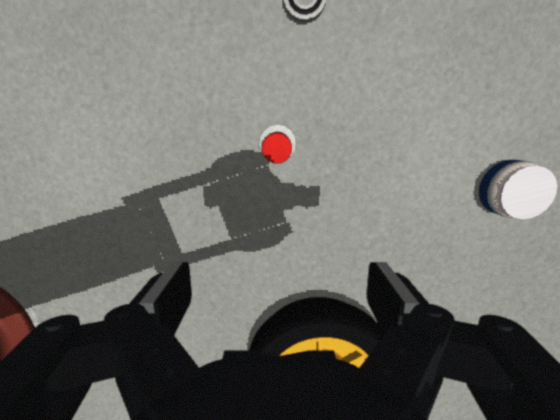

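The driver's red top is at about (276.5,148), with its disc showing at (278,140). I move above it and re-measure.

```bash
python3 -m creep '[[[0.1,-0.01,0.1,0,0,0,0],[0.2,-0.01,0.2,0,0,0,0],[0.2,-0.01,0.28,0,0,0,0],[0.2,-0.01,0.28,0,0,0,0],[0.2,-0.01,0.28,0,0,0,0],[0.2,-0.01,0.28,0,0,0,0]]]'
cat > d.py <<'E'
from h import *
f=optics.grab_frame("wrist");s=monitor.sense();print(s["position"],s["ft_force"])
g=cv2.cvtColor(f["image"],cv2.COLOR_RGB2HSV);m=(((g[...,0]<8)|(g[...,0]>172))&(g[...,1]>170)&(g[...,2]>60)).astype(np.uint8)
c=max(cv2.findContours(m,0,2)[0],key=cv2.contourArea);e=cv2.minEnclosingCircle(c);print(e,cv2.boundingRect(c))
p=atz(f,e[0],.1);print("top at .1",p,"delta tool x,y",(p-s["position"])[[1,0]]/.25)
E
python3 d.py; python3 - <<'E'
from h import *
f=optics.grab_frame("wrist")
o=optics
E
```

```text
clock: 12.0
position: [0.4632, 0.2727, 0.1631]
ee_rot: [2.221, 2.22, 0.004]
ft_force: [0.8, 0.4, 0.9]
grip_width: 0.0856
grasp_force: 0.0
[0.46334462 0.27274879 0.16324175] [-0.22853813  0.02281847  0.49942987]
((277.71429443359375, 221.85714721679688), 20.215774536132812) (260, 202, 36, 41)
top at .1 [0.46250062 0.27736584 0.1       ] delta tool x,y [ 0.0184682 -0.003376 ]
```

```bash
python3 -m creep '[[[0.01,-0.003,0.12,0,0,0,0],[0.01,-0.003,0.25,0,0,0,0],[0.01,-0.003,0.38,0,0,0,0],[0.01,-0.003,0.46,0,0,0,0],[0.01,-0.003,0.46,0,0,0,0],[0.01,-0.003,0.46,0,0,0,0.5],[0.01,-0.003,0.46,0,0,0,1],[0.01,-0.003,0.46,0,0,0,1],[0.01,-0.003,0.46,0,0,0,1],[0.01,-0.003,0.46,0,0,0,1],[0.01,-0.003,0.46,0,0,0,1],[0.01,-0.003,0.46,0,0,0,1]]]'

```

```text
clock: 13.3
position: [0.4627, 0.2757, 0.0479]
ee_rot: [2.221, 2.221, 0.004]
ft_force: [-0.4, -0.7, 6.2]
grip_width: 0.0264
grasp_force: 58.8
```

```bash
python3 -m creep '[[[0,0,-0.1,0,0,0,1],[0,0,-0.25,0,0,0,1],[0,0,-0.45,0,0,0,1],[-0.1,0.03,-0.56,0,0,0,1],[-0.28,0.08,-0.56,0,0,0,1],[-0.46,0.12,-0.56,0,0,0,1],[-0.64,0.16,-0.56,0,0,0,1],[-0.82,0.2,-0.56,0,0,0,1],[-0.92,0.229,-0.56,0,0,0,1],[-0.92,0.229,-0.56,0,0,0,1],[-0.92,0.229,-0.56,0,0,0,1],[-0.92,0.229,-0.56,0,0,0,1]]]'
python3 - <<'E'
from h import *
s=monitor.sense();print(s["position"],R.from_rotvec(s["ee_rot"]).as_matrix()[:,2],s["ft_force"])
F={c:optics.grab_frame(c) for c in("scene","side","wrist")};ims=[]
for c in("scene","side"):
  f=F[c];K=np.array(f["intrinsics"]);p=np.array(s["position"])-[0,0,.02];q=K@(rot(f["orientation"]).T@(p-np.array(f["origin"])));u,v=(q[:2]/q[2]).astype(int);print(c,u,v)
  ims.append(cv2.resize(f["image"][v-30:v+30,u-30:u+30],(400,400),interpolation=cv2.INTER_CUBIC))
np.savez("drvheld.npz",**F["wrist"])
w=cv2.resize(F["wrist"]["image"][180:420,140:420],(233,200))
save({"image":np.vstack([np.hstack(ims),np.hstack([w,np.zeros((200,567,3),np.uint8)])])},"drvheld.png")
E
```

```text
clock: 14.5
position: [0.518, 0.0461, 0.1855]
ee_rot: [-2.219, -2.221, 0.001]
ft_force: [0.6, 0.2, -2.9]
grip_width: 0.0263
grasp_force: 59.7
[0.51802721 0.04609717 0.18547981] [-1.60981259e-03  5.07629862e-04 -9.99998575e-01] [ 0.6074018   0.23788316 -2.94599398]
scene 275 157
side 322 203
```

View pics/drvheld.png

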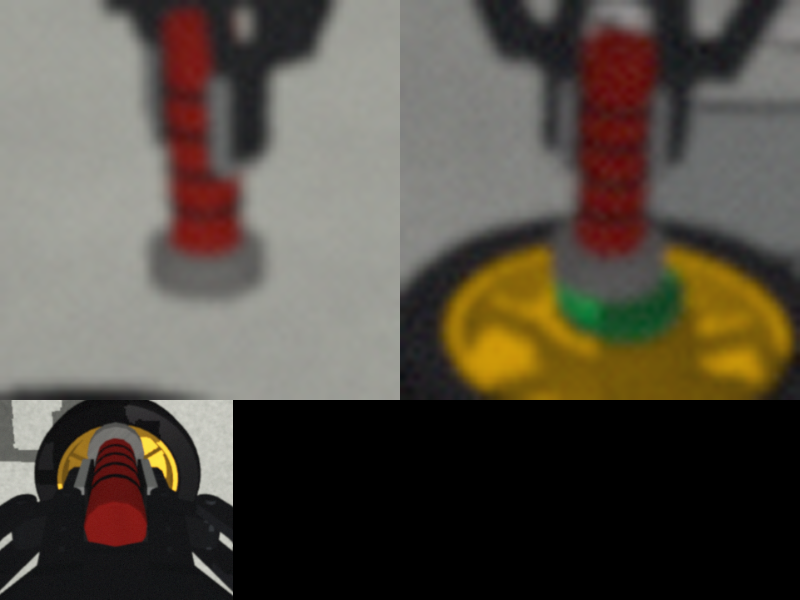

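The driver is held straight, showing no tilt in either view. Its weight reads −2.9 N. I go above the cap.

```bash
python3 -m creep '[[[-0.14,0.008,0,0,0,0,1],[-0.283,0.008,0,0,0,0,1],[-0.283,0.008,0.08,0,0,0,1],[-0.283,0.008,0.15,0,0,0,1],[-0.283,0.008,0.166,0,0,0,1],[-0.283,0.008,0.166,0,0,0,1],[-0.283,0.008,0.166,0,0,0,1]]]'
python3 -m creep '[[[0,0,0.006,0,0,0,1],[0,0,0.012,0,0,0,1],[0,0,0.018,0,0,0,1],[0,0,0.024,0,0,0,1],[0,0,0.024,0,0,0,1]]]'
```

```text
clock: 15.35
position: [0.5213, -0.0251, 0.1458]
ee_rot: [2.22, 2.222, 0.001]
ft_force: [0.3, -0.7, -3.2]
grip_width: 0.0263
grasp_force: 59.7
clock: 15.85
position: [0.5205, -0.0255, 0.1385]
ee_rot: [-2.221, -2.221, 0.0]
ft_force: [0.6, -0.9, -2.7]
grip_width: 0.0268
grasp_force: 59.7
```

```bash
python3 -m creep '[[[0,0,0.004,0,0,0,1],[0,0,0.008,0,0,0,1],[0,0,0.012,0,0,0,1],[0,0,0.012,0,0,0,1]]]'
python3 -m creep '[[[0,0,0.004,0,0,0,1],[0,0,0.008,0,0,0,1],[0,0,0.012,0,0,0,1],[0,0,0.012,0,0,0,1]]]'
```

```text
clock: 16.25
position: [0.5206, -0.0255, 0.1356]
ee_rot: [-2.221, -2.221, 0.0]
ft_force: [-0.3, 0.1, -2.5]
grip_width: 0.0266
grasp_force: 59.7
clock: 16.65
position: [0.5209, -0.0255, 0.1331]
ee_rot: [2.221, 2.221, 0.0]
ft_force: [0.5, -0.0, -1.1]
grip_width: 0.0263
grasp_force: 59.7
```

```bash
python3 -m creep '[[[0,0,0.004,0,0,0,1],[0,0,0.008,0,0,0,1],[0,0,0.008,0,0,0,1]]]'
python3 -m creep '[[[0,0,0.004,0,0,0,1],[0,0,0.004,0,0,0,1]]]'
python3 -m creep '[[[0,0,0.004,0,0,0,1],[0,0,0.004,0,0,0,1]]]'
```

```text
clock: 16.95
position: [0.521, -0.0255, 0.1313]
ee_rot: [2.221, 2.221, 0.001]
ft_force: [-1.0, 0.5, 1.5]
grip_width: 0.0265
grasp_force: 60.0
clock: 17.15
position: [0.5211, -0.0256, 0.1303]
ee_rot: [2.221, 2.221, 0.001]
ft_force: [-1.3, -0.0, 2.7]
grip_width: 0.027
grasp_force: 60.1
clock: 17.35
position: [0.5212, -0.0255, 0.1294]
ee_rot: [2.221, 2.221, 0.001]
ft_force: [-1.2, -0.6, 4.7]
grip_width: 0.0264
grasp_force: 60.3
```

```bash
python3 -m creep '[[[0,0,0.003,0,0,0,1],[0,0,0.003,0,0,0,1]]]'
python3 -m creep '[[[0,0,0.003,0,0,0,1],[0,0,0.003,0,0,0,1]]]'
python3 -m creep '[[[0,0,0.003,0,0,0,1],[0,0,0.003,0,0,0,1]]]'
```

```text
clock: 17.55
position: [0.5212, -0.0256, 0.1287]
ee_rot: [2.221, 2.221, 0.001]
ft_force: [-1.3, -0.1, 6.1]
grip_width: 0.0268
grasp_force: 60.3
clock: 17.75
position: [0.5213, -0.0256, 0.1281]
ee_rot: [2.221, 2.221, 0.001]
ft_force: [-1.4, 0.2, 7.8]
grip_width: 0.0269
grasp_force: 60.4
clock: 17.95
position: [0.5213, -0.0256, 0.1275]
ee_rot: [2.221, 2.221, 0.001]
ft_force: [-1.5, -0.3, 6.9]
grip_width: 0.0271
grasp_force: 60.5
```

```bash
python3 -m creep '[[[0,0,0.003,0,0,0,1],[0,0,0.003,0,0,0,1]]]'
python3 -m creep '[[[0,0,0.003,0,0,0,1],[0,0,0.003,0,0,0,1]]]'
python3 -m creep '[[[0,0,0.003,0,0,0,1],[0,0,0.003,0,0,0,1]]]'
```

```text
clock: 18.15
position: [0.5212, -0.0256, 0.1264]
ee_rot: [2.221, 2.221, 0.001]
ft_force: [-2.1, 0.9, 5.0]
grip_width: 0.0265
grasp_force: 60.5
clock: 18.35
position: [0.5208, -0.0256, 0.1247]
ee_rot: [2.221, 2.221, 0.0]
ft_force: [0.7, -0.1, 3.1]
grip_width: 0.0267
grasp_force: 60.7
clock: 18.55
position: [0.5208, -0.0256, 0.1244]
ee_rot: [2.221, 2.221, -0.0]
ft_force: [-0.9, 0.3, 4.3]
grip_width: 0.0265
grasp_force: 60.5
```

The snap was felt: the push fell from 10.7 N to 6 N and is now rising with the flange down. I press on gently to about 18 N.

```bash
python3 -m creep '[[[0,0,0.004,0,0,0,1],[0,0,0.004,0,0,0,1]]]'
python3 -m creep '[[[0,0,0.004,0,0,0,1],[0,0,0.004,0,0,0,1]]]'
python3 -m creep '[[[0,0,0.004,0,0,0,1],[0,0,0.004,0,0,0,1]]]'
```

```text
clock: 18.75
position: [0.5208, -0.0255, 0.1236]
ee_rot: [2.221, 2.221, -0.0]
ft_force: [-1.5, -0.4, 5.4]
grip_width: 0.0263
grasp_force: 60.7
clock: 18.95
position: [0.5209, -0.0256, 0.1229]
ee_rot: [2.221, 2.221, -0.0]
ft_force: [-1.6, 0.2, 6.2]
grip_width: 0.0263
grasp_force: 60.8
clock: 19.15
position: [0.5209, -0.0255, 0.1222]
ee_rot: [2.221, 2.221, -0.0]
ft_force: [-2.5, -0.4, 7.3]
grip_width: 0.0268
grasp_force: 61.0
```

```bash
python3 -m creep '[[[0,0,0.004,0,0,0,1],[0,0,0.004,0,0,0,1]]]'
python3 -m creep '[[[0,0,0.004,0,0,0,1],[0,0,0.004,0,0,0,1]]]'
python3 -m creep '[[[0,0,0.004,0,0,0,1],[0,0,0.004,0,0,0,1]]]'
```

```text
clock: 19.35
position: [0.5209, -0.0256, 0.1215]
ee_rot: [2.221, 2.221, -0.0]
ft_force: [-2.7, 0.2, 9.6]
grip_width: 0.0264
grasp_force: 61.1
clock: 19.55
position: [0.5209, -0.0256, 0.1211]
ee_rot: [-2.221, -2.222, 0.0]
ft_force: [-4.3, 0.4, 11.6]
grip_width: 0.0269
grasp_force: 61.5
clock: 19.75
position: [0.521, -0.0256, 0.121]
ee_rot: [-2.221, -2.221, 0.001]
ft_force: [-7.6, 1.0, 17.1]
grip_width: 0.0269
grasp_force: 61.9
```

That reads 20 N, solid and steady. I hold briefly, then lift off and verify.

```bash
python3 -m creep '[[[0,0,0,0,0,0,1],[0,0,0,0,0,0,1]]]'
python3 -m creep '[[[0,0,-0.02,0,0,0,1],[0,0,-0.05,0,0,0,1],[0,0,-0.15,0,0,0,1],[0.1,0,-0.3,0,0,0,1],[0.3,-0.05,-0.3,0,0,0,1],[0.48,-0.1,-0.3,0,0,0,1],[0.48,-0.1,-0.3,0,0,0,1],[0.48,-0.1,-0.3,0,0,0,1],[0.48,-0.1,-0.3,0,0,0,1]]]'
python3 - <<'E'
from h import *
F={c:optics.grab_frame(c) for c in("scene","side")};s=monitor.sense();ims=[]
for c in F:
  f=F[c];K=np.array(f["intrinsics"]);q=K@(rot(f["orientation"]).T@(np.array([.52,-.025,.075])-np.array(f["origin"])));u,v=(q[:2]/q[2]).astype(int)
  ims.append(cv2.resize(f["image"][v-40:v+40,u-40:u+40],(400,400),interpolation=cv2.INTER_CUBIC))
  g=cv2.cvtColor(f["image"],cv2.COLOR_RGB2HSV);m=((g[...,0]>45)&(g[...,0]<85)&(g[...,1]>110)).astype(np.uint8);m2=m*0;m2[v-25:v+25,u-25:u+25]=m[v-25:v+25,u-25:u+25]
  M=cv2.moments(m2,True);uv=(M["m10"]/M["m00"],M["m01"]/M["m00"]);print(c,uv,[atz(f,uv,z) for z in(.077,.083)])
save({"image":np.hstack(ims)},"seated.png")
E
```

```text
clock: 19.95
position: [0.521, -0.0256, 0.121]
ee_rot: [-2.221, -2.222, 0.001]
ft_force: [-7.4, -0.3, 16.0]
grip_width: 0.0264
grasp_force: 61.9
clock: 20.85
position: [0.4954, 0.0939, 0.1923]
ee_rot: [-2.221, -2.22, 0.002]
ft_force: [-0.1, -1.0, -3.3]
grip_width: 0.0268
grasp_force: 60.1
scene (254.66839378238342, 198.6476683937824) [array([ 0.51896192, -0.02460318,  0.077     ]), array([ 0.5271776, -0.0305512,  0.083    ])]
side (319.0232558139535, 218.34883720930233) [array([ 0.53300398, -0.02270197,  0.077     ]), array([ 0.53189985, -0.01333262,  0.083     ])]
```

View pics/seated.png

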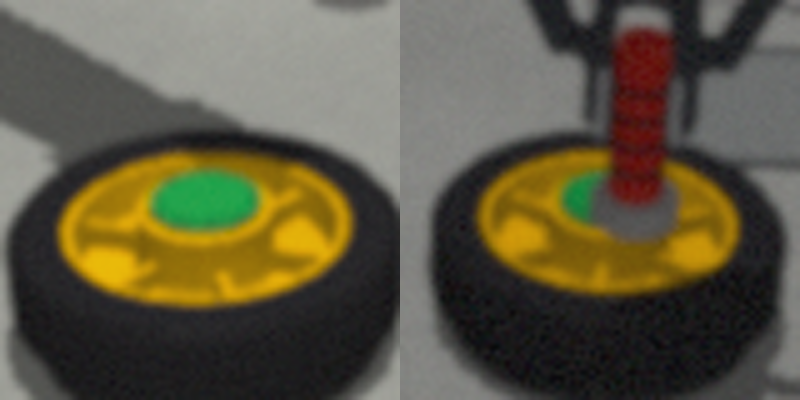

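In the scene view the cap's flange lies flush on the hub at (205,200). I take the driver back to its place.

```bash
python3 -m creep '[[[0.18,-0.03,0,0,0,0,1],[0.36,-0.06,0,0,0,0,1],[0.54,-0.1,0,0,0,0,1],[0.727,-0.13,0,0,0,0,1],[0.727,-0.13,0.15,0,0,0,1],[0.727,-0.13,0.3,0,0,0,1],[0.727,-0.13,0.45,0,0,0,1],[0.727,-0.13,0.54,0,0,0,1],[0.727,-0.13,0.54,0,0,0,1],[0.727,-0.13,0.54,0,0,0,1]]]'
python3 -m creep '[[[0,0,0.008,0,0,0,1],[0,0,0.016,0,0,0,1],[0,0,0.024,0,0,0,1],[0,0,0.024,0,0,0,1]]]'
```

```text
clock: 21.95
position: [0.4639, 0.2756, 0.0585]
ee_rot: [-2.223, -2.22, 0.0]
ft_force: [0.9, 0.6, -1.8]
grip_width: 0.0265
grasp_force: 59.8
clock: 22.35
position: [0.4634, 0.2763, 0.0527]
ee_rot: [2.221, 2.221, 0.001]
ft_force: [0.0, -0.0, -2.8]
grip_width: 0.0265
grasp_force: 59.8
```

```bash
python3 -m creep '[[[0,0,0.004,0,0,0,1],[0,0,0.008,0,0,0,1],[0,0,0.012,0,0,0,1],[0,0,0.012,0,0,0,1]]]'
python3 -m creep '[[[0,0,0.003,0,0,0,1],[0,0,0.003,0,0,0,1]]]'
```

```text
clock: 22.75
position: [0.463, 0.2762, 0.0491]
ee_rot: [-2.221, -2.221, 0.001]
ft_force: [-0.8, 0.8, -3.1]
grip_width: 0.0268
grasp_force: 59.8
clock: 22.95
position: [0.4631, 0.2762, 0.0484]
ee_rot: [-2.221, -2.221, 0.0]
ft_force: [0.8, -0.0, -2.0]
grip_width: 0.0266
grasp_force: 59.8
```

```bash
python3 -m creep '[[[0,0,0.003,0,0,0,1],[0,0,0.003,0,0,0,1]]]'
python3 -m creep '[[[0,0,0.003,0,0,0,1],[0,0,0.003,0,0,0,1]]]'
```

```text
clock: 23.15
position: [0.4633, 0.2763, 0.0479]
ee_rot: [2.221, 2.221, 0.0]
ft_force: [0.1, -0.3, -2.6]
grip_width: 0.0266
grasp_force: 60.3
clock: 23.35
position: [0.4635, 0.2763, 0.0479]
ee_rot: [2.221, 2.222, -0.0]
ft_force: [-2.7, -1.0, 4.3]
grip_width: 0.0266
grasp_force: 60.7
```

The driver is on the counter. I open slowly, lift away and check.

```bash
python3 -m creep '[[[0,0,-0.002,0,0,0,0.6],[0,0,-0.002,0,0,0,0.4],[0,0,-0.002,0,0,0,0.2],[0,0,-0.002,0,0,0,0],[0,0,-0.002,0,0,0,0],[0,0,-0.002,0,0,0,0],[0,0,-0.002,0,0,0,0],[0,0,-0.1,0,0,0,0],[0,0,-0.25,0,0,0,0],[0,0,-0.4,0,0,0,0],[-0.05,0,-0.6,0,0,0,0],[-0.25,0,-0.75,0,0,0,0],[-0.4,0.1,-0.75,0,0,0,0],[-0.4,0.1,-0.75,0,0,0,0],[-0.4,0.1,-0.75,0,0,0,0],[-0.4,0.1,-0.75,0,0,0,0]]]'
python3 - <<'E'
from h import *
F={c:optics.grab_frame(c) for c in("scene","side","wrist")}
ims=[]
for c,p in(("side",[.463,.276,.05]),("scene",[.463,.276,.05])):
  f=F[c];K=np.array(f["intrinsics"]);q=K@(rot(f["orientation"]).T@(np.array(p)-np.array(f["origin"])));u,v=(q[:2]/q[2]).astype(int)
  ims.append(cv2.resize(f["image"][v-35:v+35,u-35:u+35],(250,250),interpolation=cv2.INTER_CUBIC))
w=cv2.resize(F["wrist"]["image"],(300,225));w=np.vstack([w,np.zeros((25,300,3),np.uint8)])
save({"image":np.hstack(ims+[w])},"end.png")
E
```

```text
clock: 24.95
position: [0.4876, 0.1767, 0.2336]
ee_rot: [-2.22, -2.221, 0.002]
ft_force: [-0.1, -0.1, 0.0]
grip_width: 0.0855
grasp_force: 0.0
```

View pics/end.png

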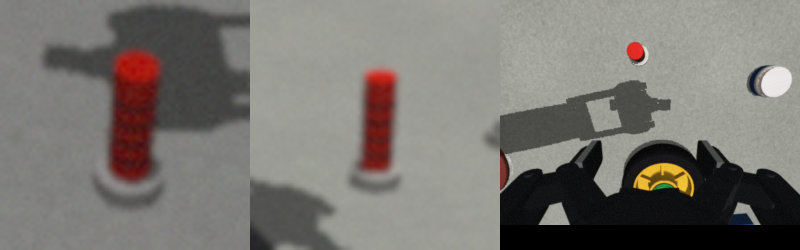

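The driver stands upright and free, with the gripper well clear of it. In the wrist view it is at (636,50), and the tin is undisturbed at (770,80).

```bash
python3 -c "
from cell import ctrl;print(ctrl.close_job())"
```

```text
the job is handed in; nothing more can be done
None
```

The job is handed in at about 25 s: the cap clicked in and was pressed home with about 20 N by wrist force, the driver stands upright at its original spot, and I saw no other article moved; no verdict was returned.

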